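Balance-check moulded rotor arms on a knife edge and box the good ones

ROBOT

A 6-joint arm with a two-finger parallel gripper is mounted at the origin on the work surface. World frame = base frame: x ahead of the robot, y to its left, z up, the work surface at z = 0. Lengths are in m, angles in rad, forces in N, time in s.
With the tool pointing down it reaches from about 0.275 to 0.825 m from the base axis. Payload 4.9 kg.
Tool frame: the origin (TCP) lies midway between the tips of the shut fingers; the grasp point (between the pads) lies 19 mm behind it (bot.grip_depth is the distance from the TCP to the grasp point, in m); y points along the fingers, x is the direction in which the jaws open and shut, and the axes are right-handed (so a half turn about y gives the same grasp; the last joint's range is limited). The gripper opens to 85 mm and grips with 20 to 120 N. Pads are 22 mm wide; open, the fingers measure 114 mm over their backs; the gripper's body (76 mm by 85 mm) begins 54 mm behind the grasp point. The pads swing forward as they close: fully open they stand 13 mm farther back than shut.
Start: joints at [-1.33, 0.326, -0.193, 1.052, 0, 1.437], TCP at [0.201, -0.512, 0.231] pointing down, gripper open.
Joint ranges: [-2.65, 2.65], [-0.97, 1.79], [-1.3, 1.35], [-1.93, 2.1], [-1.47, 1.37], [-3.14, 3.14]. Speed limits (rad/s): [2.57, 2.57, 3.14, 3.14, 3.14, 3.14].

INTERFACE

Orientations are given as a unit quaternion [w, x, y, z].
In Python, from cell import bot gives the robot as it stands. Calls block until the motion is done:
- bot.move_pose(position, orientation): joint-space move of the TCP to a pose.
- bot.move_linear(position, speed=0.15, rotation=None, until_force=None): straight line of the TCP; rotation=None keeps the orientation; speed is the mean speed in m/s. With until_force (N) it stops when the force on the tool has changed by that much, and returns True; else False.
- bot.goto_joints(angles): joint-space move.
- bot.set_gripper(opening, grasp_force=None): opening from 0.0 (shut) to 1.0 (fully open); grasp_force is the grip in N (None keeps the last); returns when the fingers have stopped.
- bot.wait(seconds).
- bot.solve_ik(position, orientation): joint angles nearest the present ones, or None.
- bot.camera(name): name is "scene" or "top" or "wrist"; returns the picture (400x640x3 uint8, red, green, blue); there is no depth.
- bot.calibration(name): a dict with "mtx" (3x3 intrinsics, pixels), "extrinsics" (4x4, takes a point from world to camera coordinates); the wrist camera has in their place "hand_eye" (4x4, takes a point from camera to tool coordinates, whose origin is the TCP and whose axes are the tool frame's). Camera axes: x right, y down, z forward; pixel columns grow to the right and rows downward; lengths in m; the calibration is good to about 2 mm. A picture is of the moment at which its call begins: read the wrist's pose just before it. calibration takes no time and is no camera call.
A pose or a line that the arm cannot do raises bot.PlanningError and nothing moves.
- bot.close_job(): hands the job in, once; it reports no verdict.
Trained networks look in the newest picture that a camera, given by its name, has taken for a name from the list of things; names that differ only in an ending like _2 or _b are one class to them, and where a whole thing is asked for, a point or a joint stands for the part that bears it (a point fixed in the world has none). Each returns a list of dicts, best first, with "confidence" (0 to 1); they miss things now and then, are a little off and sometimes report something else, mostly with a low value. They report only what shows in the picture. A call takes as long as a camera call. They do not tell look-alikes from the thing itself.
- bot.search_frame(camera, thing): "bbox" ([left, top, width, height] in pixels, round what is visible of it).
Readings, each from a call of its own:
- bot.read_clock(): time.
- bot.read_joint_positions(): joint angles.
- bot.read_joint_vel(): joint speeds.
- bot.read_joint_efforts(): joint torques, N m.
- bot.read_position(): TCP position.
- bot.read_tool_rot(): TCP orientation.
- bot.read_ft_force(): force on the tool from outside, world axes, zero at the start.
- bot.read_moment(): the same for the moment, N m.
- bot.read_gripper_width(): opening from 0.0 (shut) to 1.0 (fully open).
Only numpy, scipy, OpenCV 4.12 (cv2) and the standard library are available. Lean on these libraries where they do the work, as an engineer would, in place of code of your own. Each camera call takes 0.05 s, during which the arm holds its last target. There are 200 camera calls.

TASK

Sort the white rotor arms by balance on the stand: set an arm across the knife edge and let go of it, and a good arm stays level while one with an off-centre weight tips. Lay the good arms flat, hub up, in the wooden parts box, put the rejects in the open steel crate, and leave the box with its sliding cover fully shut. Do not disturb the spray can, tub, cutter or gauge.

Things in the scene. Friction and masses are not known exactly. Their poses are not given: they have to be found in the camera images.
- rotor_a_mid (a point): Middle of a white resin rotor arm, 22 mm above its underside; x along the arm, z up. All arms are alike: 150 mm long, 28 wide, 44 high. Hub block in the middle, 38 mm along x, upright sides 28 mm apart along y, 26 to 44 mm above the underside: grip it across these. Thin spokes droop to an end pad (30 x 28 x 16 mm high) at each end, on which it stands. None if absent
- rotor_b_mid (a point): Like rotor_a_mid. Under every arm's hub a V groove runs across the arm (along y) midway along it: mouth 17 mm wide, 12 mm above the underside; apex 24 mm above the underside, so 2 mm above this point. Fingers beside the hub may reach down past it. None if absent
- rotor_c_mid (a point): Like rotor_a_mid. Every arm weighs about 0.22 kg (0.18 to 0.28) and may be in balance or heavier at one end, which cannot be seen; its weight does not tell. None if absent
- rotor_d_mid (a point): Like rotor_a_mid. At the start the arms lie hub up on the table in front of the robot, roughly side by side and pointing away from it, about 100 mm apart; three or four are there. None if absent
- knife_edge (a point): middle of the stand's knife edge, 75 mm above the table. The edge is level, 24 mm long, along this frame's x. An arm is set on it lying along this frame's y (either way round), V groove over the edge, its underside then 51 mm above the table; the V centres it from up to 6 mm off. The post under the edge is 22 mm wide along x, so fingers fit on either side of it
- stand: grey balancing stand fixed to the table, base 75 (x) x 170 (y) x 12 mm high; origin at the centre of its underside, below the knife edge. Rubber stops 62 mm to each side along y, tops 39 mm above the table, catch an arm that tips: a balanced arm stays level within 3 degrees when let go, an unbalanced one tips within a second until one end pad lies on a stop, about 11 degrees
- box: open-topped wooden parts box fixed to the table, 182 (x) x 167 (y) x 60 mm high, walls and floor 6 mm, with a flat cover that slides along its x. It holds two arms side by side lying along its x. Runners for the cover reach 190 mm beyond its +x end (away from the robot). Origin at the centre of its underside
- cover (a joint): sliding cover of the box, in m: 0 shut over the whole box, 0.19 fully open (slid along the box's +x, away from the robot, clear of the box). Stays where it is left; about 1.5 N to slide. 5 mm plywood, its top 66 mm above the table
- cover_grip (a point): centre of the cover's wooden grip bar, 14 mm thick (along box x), 80 mm long (along box y), standing from 66 to 92 mm above the table near the cover's end on the robot's side; moves with the cover. Pinch it from above across the 14 mm
- crate: loose open steel reject crate, 182 (x) x 167 (y) x 45 mm high, walls and floor 6 mm, 0.9 kg. Takes two arms side by side lying along its x. Box and crate stand one to the left and one to the right, either way. Origin at the centre of its underside
- spray_can: spray can, 64 mm across, 200 mm high, standing beyond the work to the robot's right; bystander. Origin at the centre of its underside
- tub: white resin tub, 120 mm across, 110 mm high, to the left; bystander. Origin at the centre of its underside
- cutter: toothed steel milling cutter, 95 mm across, 28 mm high, lying at the far side of the table; bystander. Origin at the centre of its underside
- gauge: round pressure gauge lying face up, 64 mm across, 25 mm high, at the far side of the table; bystander. Origin at the centre of its underside
Things that resemble listed ones, but are neither listed nor needed, are in the scene too. What is shaped like the part that bears rotor_c_mid but green or turquoise is not meant.

How it is judged:
By the outcome, as a careful person would: the job done as asked, in the order asked, and still so for the second after the job is handed in, with the robot touching nothing.
Of rotor_a, rotor_b, rotor_c, rotor_d only 3 to 4 are there at a start; the rules pass over those that are not, and their reading is None.
At some moment in a run one of rotor_a, rotor_b, rotor_c, rotor_d, crate may be knocked a few centimetres aside while the robot is not near it.
It also fails if it takes over 210 s, if anything falls off the work surface, if the arm or the gripper's body presses on something with over 40 N, if the wrist force passes 120 N, or if a joint passes its speed limit or range.

## Working session

There is one attempt and no reset: what is moved stays moved. The work goes in short steps, each a Python script; the robot and the scene stay as the last script left them, time stands still between calls to the robot, and variables do not carry over. Pictures are saved under pics/ and viewed, about 12 in all and at most 16, crops included, and the job is handed in when it is done.

```bash
ls; mkdir -p pics; python3 - <<'E'
from cell import bot
import cv2
for c in ("top","scene"):
    im=bot.camera(c); cv2.imwrite(f"pics/{c}0.png",im[:,:,::-1])
    k=bot.calibration(c); print(c,k["mtx"].tolist(),k["extrinsics"].round(4).tolist())
    for t in ("rotor_a_mid","stand","box","cover_grip","crate","knife_edge","cover"):
        try: print(t,[(d["bbox"],round(d["confidence"],2)) for d in bot.search_frame(c,t)])
        except Exception as e: print(t,e)
print(bot.calibration("wrist"), bot.read_clock(), bot.read_tool_rot())
E
```

```text
pics
top [[499.2093759648612, 0.0, 319.0875196841867], [0.0, 499.2093759648612, 202.10363706260134], [0.0, 0.0, 1.0]] [[-0.0196, -0.9997, 0.0157, -0.0062], [-0.992, 0.0175, -0.125, 0.5063], [0.1247, -0.018, -0.992, 1.7223], [0.0, 0.0, 0.0, 1.0]]
rotor_a_mid [([264.4, 200.7, 11.7, 41.7], 0.69), ([281.4, 117.1, 26.9, 23.6], 0.44)]
stand [([291.1, 147.8, 50.6, 28.9], 0.64), ([265.8, 199.1, 12.6, 41.4], 0.41)]
box [([388.3, 130.2, 59.9, 106.5], 0.81), ([292.2, 147.7, 51.7, 32.0], 0.19)]
cover_grip [([394.6, 176.4, 50.0, 48.9], 0.88)]
crate [([190.5, 187.5, 52.3, 57.7], 0.57)]
knife_edge [([290.6, 149.7, 53.0, 28.0], 0.63), ([474.5, 179.5, 35.4, 27.4], 0.54)]
cover [([394.7, 174.7, 48.8, 55.1], 0.77)]
scene [[471.2863724943673, 0.0, 306.8927323681096], [0.0, 471.2863724943673, 192.2700894940148], [0.0, 0.0, 1.0]] [[0.3498, 0.9368, 0.0, -0.2054], [0.7192, -0.2685, -0.6409, -0.3325], [-0.6004, 0.2242, -0.7677, 1.9617], [0.0, 0.0, 0.0, 1.0]]
rotor_a_mid [([428.8, 122.5, 36.2, 41.5], 0.64), ([322.3, 162.1, 21.3, 31.4], 0.48), ([243.4, 182.4, 20.3, 36.8], 0.32)]
stand [([290.3, 221.0, 49.2, 29
[... 249 characters left out ...]
), ([351.7, 144.1, 67.3, 48.2], 0.55)]
knife_edge [([286.8, 222.6, 55.0, 27.1], 0.58)]
cover [([167.4, 191.1, 58.4, 56.0], 0.96)]
{'mtx': array([[285.82001466,   0.        , 318.925365  ],
       [  0.        , 285.82001466, 200.02473068],
       [  0.        ,   0.        ,   1.        ]]), 'hand_eye': array([[ 9.99999774e-01,  1.31958096e-04,  6.59254454e-04,
        -8.54838851e-04],
       [-5.96594378e-04, -2.77964787e-01,  9.60591079e-01,
        -1.42585909e-01],
       [ 3.10007294e-04, -9.60591255e-01, -2.77964646e-01,
         7.05636336e-02],
       [ 0.00000000e+00,  0.00000000e+00,  0.00000000e+00,
         1.00000000e+00]])} 0.8 [-0.5843795   0.58439364 -0.39810752  0.3981144 ]
```

```bash
python3 - <<'E'
import cv2
im=cv2.imread("pics/top0.png")[90:260,170:530]; cv2.imwrite("pics/top0c.png",cv2.resize(im,None,fx=2.2,fy=2.2,interpolation=cv2.INTER_CUBIC))
E
```

```text
(no output)
```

View pics/top0c.png

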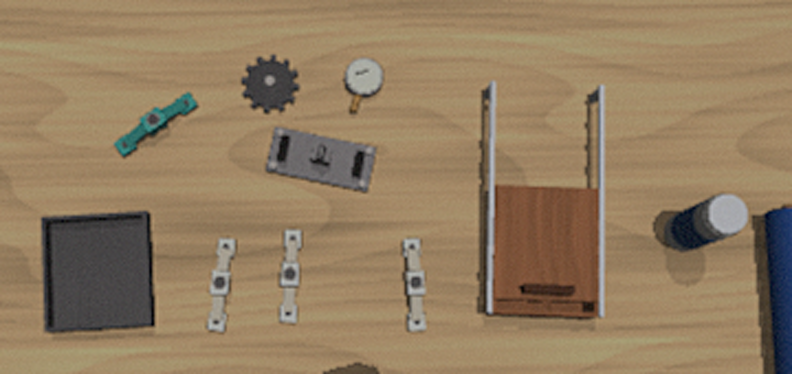

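View pics/scene0.png

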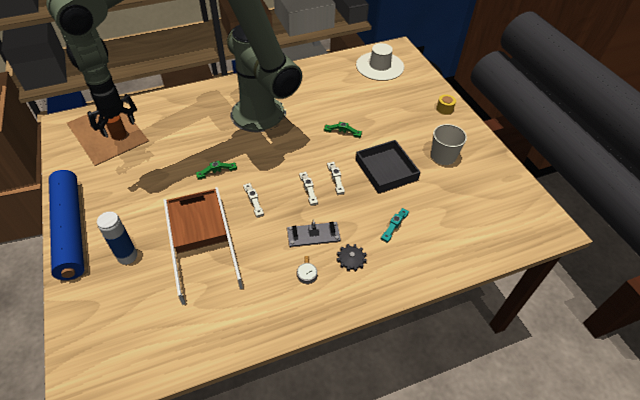

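Three white arms in the top view at full-image pixels (270,219), (302,214), (359,219). The green and turquoise ones at scene (215,168), (343,129), (395,225) are look-alikes and not meant. The box (shut) is on the right and the crate on the left. Next come helpers and closer wrist views.

```bash
cat > h.py <<'E'
from cell import bot
import numpy as np, cv2
from scipy.spatial.transform import Rotation as R
from scipy.optimize import minimize
def quat(a):
    "tool down, jaws opening along world heading a"
    x=np.array([np.cos(a),np.sin(a),0]); y=np.array([0,0,-1.]); z=np.cross(x,y)
    q=R.from_matrix(np.c_[x,y,z]).as_quat(); return [q[3],q[0],q[1],q[2]]
def cam(name):
    """(K, world->camera 4x4) now"""
    k=bot.calibration(name)
    if name!="wrist": return k["mtx"],k["extrinsics"]
    T=np.eye(4); q=bot.read_tool_rot(); T[:3,:3]=R.from_quat([q[1],q[2],q[3],q[0]]).as_matrix(); T[:3,3]=bot.read_position()
    return k["mtx"],np.linalg.inv(T@k["hand_eye"])
def proj(P,K,E):
    c=np.atleast_2d(P)@E[:3,:3].T+E[:3,3]; p=c@K.T; return p[:,:2]/p[:,2:]
def unproj(uv,z,K,E):
    d=np.c_[np.atleast_2d(uv),np.ones(len(np.atleast_2d(uv)))]@np.linalg.inv(K).T@E[:3,:3]; o=-E[:3,:3].T@E[:3,3]
    return o+d*((z-o[2])/d[:,2])[:,None]
def boxpts(x0,x1,w,z0,z1): return np.array([[x,y,z] for x in(x0,x1) for y in(-w/2,w/2) for z in(z0,z1)])
ARM=[boxpts(-.019,.019,.028,.026,.044)]+[boxpts(s*.045,s*.075,.028,0,.016) for s in(1,-1)]+\
    [np.r_[boxpts(s*.015,s*.02,.013,.03,.038),boxpts(s*.045,s*.05,.013,.008,.014)] for s in (1,-1)]
def render(parts,p,z0,K,E,shape):
    m=np.zeros(shape,np.uint8); c,s=np.cos(p[2]),np.sin(p[2]); M=np.array([[c,-s,0],[s,c,0],[0,0,1]])
    for b in parts:
        q=proj(b@M.T+[p[0],p[1],z0],K,E); cv2.fillConvexPoly(m,cv2.convexHull((q*16).astype(np.int32)),1,cv2.LINE_8,4)
    return m
def white(im):
    h=cv2.cvtColor(im,cv2.COLOR_RGB2HSV); return ((h[...,1]<60)&(h[...,2]>105)).astype(np.uint8)
def fit(im,p0,K,E,z0=0,parts=ARM):
    m0=white(im)
    p0=np.array(p0,float); near=cv2.dilate(render(parts,p0,z0,K,E,m0.shape),np.ones((45,45)))
    m0=m0*near
    f=lambda p:1-(lambda r:(r&m0).sum()/max(1,(r|m0).sum()))(render(parts,p,z0,K,E,m0.shape))
    best=None
    for da in(0,.1,-.1):
        S=np.array([p0+[0,0,da]+d for d in([0,0,0],[.01,0,0],[0,.01,0],[0,0,.15])])
        r=minimize(f,S[0],method="Nelder-Mead",options=dict(initial_simplex=S,xatol=1e-4,fatol=1e-4))
        if best is None or r.fun<best.fun: best=r
    return best.x,1-best.fun
def fx(a): return a
def tilt_free_move(x,y,z,a): bot.move_pose([x,y,z],quat(a))
E
python3 - <<'E'
from h import *
im=bot.camera("top");K,E=cam("top")
for u,z in (((270,218.6),.03),((301.8,214.5),.03),((359,218.6),.03)):
    p=unproj(u,z,K,E)[0]; print(fit(im,[p[0],p[1],0],K,E),p[:2])
print("grip",unproj((170+548/2.2,90+289/2.2),.092,K,E))
C=lambda l,z:unproj([(170+a/2.2,90+b/2.2) for a,b in l],z,K,E)[:,:2].round(3)
print("crate",C([(43,218),(149,212),(154,325),(45,331)],.045)); print("stand",C([(277,127),(376,149),(368,190),(266,171)],.012)); print("cover",C([(496,186),(599,188),(600,317),(494,314)],.066))
print("edge",C([(320,150)],.075))
for a in (np.pi/2,-np.pi/2,0,np.pi): print(a,[bot.solve_ik([x,y,.25],quat(a)) is not None for x,y in((.45,0),(.45,.2),(.6,0),(.45,-.25))],bot.solve_ik([.5,0,.3],quat(a)))
E
```

```text
(array([ 0.45314343,  0.15813562, -0.13854053]), np.float64(0.7702702702702703)) [0.45117608 0.15719002]
(array([ 0.46431284,  0.04717163, -0.06110437]), np.float64(0.7679558011049724)) [0.46358065 0.04581482]
(array([ 0.44550677, -0.15338908,  0.02651192]), np.float64(0.7851002865329513)) [ 0.44552282 -0.15446658]
grip [[ 0.42680495 -0.35187131  0.092     ]]
crate [[0.558 0.435]
 [0.565 0.268]
 [0.385 0.26 ]
 [0.379 0.43 ]]
stand [[ 0.707  0.064]
 [ 0.668 -0.098]
 [ 0.6   -0.083]
 [ 0.634  0.083]]
cover [[ 0.594 -0.282]
 [ 0.588 -0.446]
 [ 0.384 -0.437]
 [ 0.391 -0.271]]
edge [[ 0.654 -0.005]]
1.5707963267948966 [True, True, True, True] [-0.14773684  0.19473583 -0.19187111  1.18418939  0.         -0.14773684]
-1.5707963267948966 [True, True, True, True] [-0.14773684  0.19473583 -0.19187111  1.18418939  0.          2.99385582]
0 [True, True, True, True] [-0.14773684  0.19473583 -0.19187111  1.18418939  0.          1.42305949]
3.141592653589793 [True, True, True, True] [-0.14773684  0.19473583 -0.19187111  1.18418939  0.         -1.71853316]
```

```bash
python3 - <<'E'
from h import *
out=[]
arms=[[.453,.158,-.14],[.464,.047,-.06],[.4455,-.153,.027]]
import pickle; S={}
def shot(n,x,y,z,a=np.pi/2):
    bot.move_pose([x,y,z],quat(a)); K,E=cam("wrist"); im=bot.camera("wrist"); S[n]=(K,E,im); return K,E,im
for n,x,y,z in(("grip",.42,-.35,.22),("a2",.42,-.153,.2),("stand",.61,0,.2),("a1",.42,.09,.2),("crate",.45,.30,.25)):
    K,E,im=shot(n,x,y,z)
    for i,p in enumerate(arms):
        u=proj([p[0],p[1],.03],K,E)[0]
        if 80<u[0]<560 and 60<u[1]<340: print(n,i,fit(im,p,K,E))
pickle.dump(S,open("S.pkl","wb"))
v=lambda n:S[n][2][:,:,::-1]
cv2.imwrite("pics/m1.png",np.vstack([np.hstack([cv2.resize(v("stand")[:,120:520],(400,400))[:300],v("grip")[:300,120:520]]),np.hstack([v("crate")[50:350,120:520],v("a1")[50:350,120:520]])]))
print(bot.read_clock())
E
```

```text
grip 2 (array([ 0.4498064 , -0.14626643,  0.0059429 ]), np.float64(0.6094339622641509))
a2 1 (array([ 0.46544528,  0.05251705, -0.08937986]), np.float64(0.6087080250426864))
a2 2 (array([ 0.44818958, -0.15104233,  0.03358331]), np.float64(0.6092330061795711))
a1 0 (array([ 0.45627582,  0.16133364, -0.12036132]), np.float64(0.3651969033995288))
a1 1 (array([ 0.46640139,  0.04979531, -0.07552243]), np.float64(0.6518085495067593))
a1 2 (array([ 0.44831977, -0.15540406,  0.0301158 ]), np.float64(0.5839473684210527))
crate 0 (array([ 0.45342897,  0.15799656, -0.13455384]), np.float64(0.7089723926380368))
crate 1 (array([ 0.46494003,  0.04482377, -0.07805389]), np.float64(0.6174358974358974))
6.55
```

View pics/m1.png

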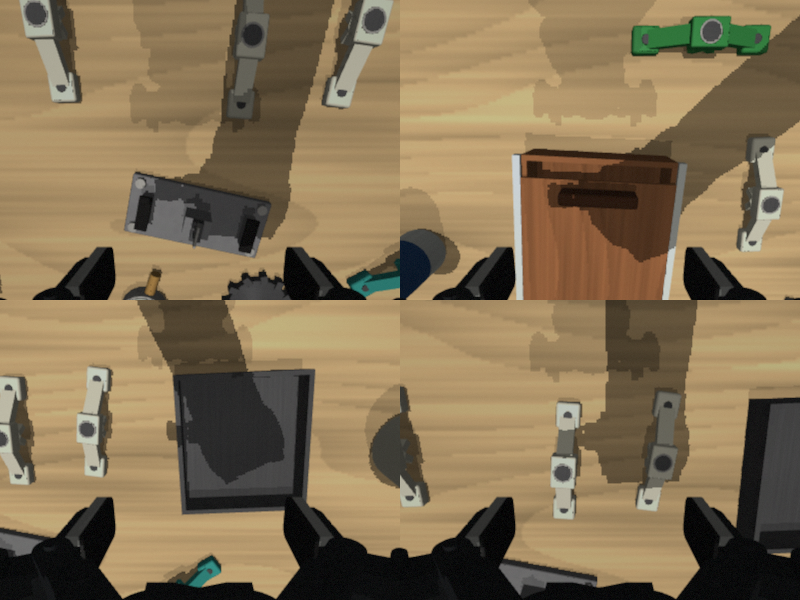

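```bash
python3 - <<'E'
from h import *
import pickle; S=pickle.load(open("S.pkl","rb"))
def U(n,l,z,dx,dy): return unproj([(a+dx,b+dy) for a,b in l],z,*S[n][:2])[:,:2].round(4).tolist()
print("stand",U("stand",[(134,172),(272,204),(258,257),(126,229)],.012,120,0))
print("edge",U("stand",[(197,222)],.075,120,0))
print("grip",U("grip",[(558,189),(637,193),(598,195)],.092,-280,0))
print("box front",U("grip",[(524,152),(686,162)],.063,-280,0))
print("crate",U("crate",[(175,374),(315,369),(307,512),(182,514)],.045,120,-250))
print("hubs",U("a1",[(564,473),(663,463)],.044,-280,-250),U("crate",[(88,430)],.044,120,-250),U("grip",[(771,205)],.044,-280,0),U("stand",[(253,34)],.044,120,0))
def crop(n,x,y,w,h,f): return cv2.resize(S[n][2][y:y+h,x:x+w,::-1],None,fx=f,fy=f,interpolation=cv2.INTER_CUBIC)
cv2.imwrite("pics/m2.png",np.vstack([crop("stand",220,160,200,110,4)[:, :800],crop("grip",220,140,200,35,4)]))
E
```

```text
stand [[0.5997, -0.0767], [0.639, 0.0874], [0.7096, 0.0745], [0.6712, -0.0912]]
edge [[0.6385, -0.0026]]
grip [[0.4161, -0.3895], [0.4202, -0.3123], [0.4222, -0.3505]]
box front [[0.3837, -0.4276], [0.3942, -0.2581]]
crate [[0.3865, 0.2713], [0.3809, 0.4348], [0.5662, 0.4448], [0.5693, 0.2764]]
hubs [[0.4646, 0.0509], [0.4529, 0.1608]] [[0.4538, 0.1615]] [[0.4473, -0.149]] [[0.464, 0.0497]]
```

View pics/m2.png

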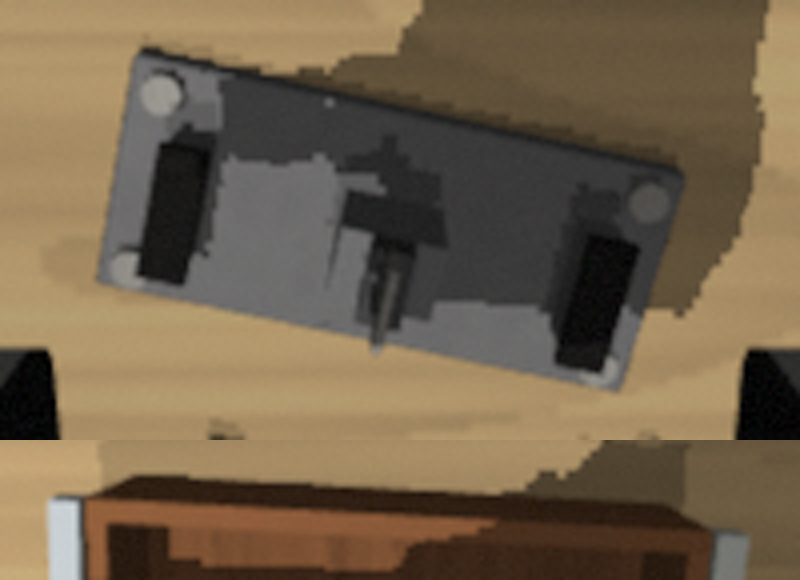

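```bash
python3 - <<'E'
from h import *
import pickle; S=pickle.load(open("S.pkl","rb"))
def U(n,l,z): return unproj(l,z,*S[n][:2])[:,:2]
c=U("stand",[(220+a/4,160+b/4) for a,b in[(140,55),(682,175),(620,388),(100,283)]],.012); print("stand",c.round(4).tolist(),c.mean(0))
e=U("stand",[(318.75,222.5),(314.5,246)],.075); d=e[1]-e[0]; print("edge",e.tolist(),e.mean(0),np.hypot(*d),np.arctan2(d[1],d[0]))
d=(c[1]+c[2]-c[0]-c[3])/2; print("stand yaw",np.arctan2(-d[0],d[1]),np.hypot(*d))
f=U("grip",[(241,155),(399,161)],.06); d=f[1]-f[0]; yaw=np.arctan2(-d[0],d[1]); print("box",f,np.hypot(*d),yaw,"centre",f.mean(0)+.091*np.array([np.cos(yaw),np.sin(yaw)]))
g=U("grip",[(278,189),(357,193)],.092);d=g[1]-g[0]; print("gripyaw",np.arctan2(-d[0],d[1]))
E
```

```text
stand [[0.6018, -0.0757], [0.6387, 0.0856], [0.7096, 0.0707], [0.6736, -0.0926]] [ 0.65591047 -0.00300243]
edge [[0.6390367907317985, -0.0008944948362089032], [0.6645841914763386, -0.005264385748745824]] [ 0.65181049 -0.00307944] 0.025918441916704803 -0.16941079193737796
stand yaw -0.22098111897959521 0.1663515430180264
box [[ 0.38716929 -0.43175542]
 [ 0.39355504 -0.26470192]] 0.16717550697765038 -0.038207131873424345 centre [ 0.48129575 -0.35170467]
gripyaw -0.05241850099062259
```

```bash
python3 - <<'E'
from h import *
yaw=-.045; d=np.array([np.cos(yaw),np.sin(yaw),0]); p=np.array([.4215,-.351,.0])
bot.set_gripper(.6)
bot.move_pose((p+[0,0,.15]).tolist(),quat(yaw))
print("touch",bot.move_linear((p+[0,0,.071]).tolist(),.1,until_force=8),bot.read_position())
bot.set_gripper(0,40); print("w",bot.read_gripper_width())
f0=bot.read_ft_force()
q=bot.read_position()
print("stop",bot.move_linear((np.array(q)+d*.195).tolist(),.1,until_force=12)); q2=bot.read_position(); print(q,q2,f0,bot.read_ft_force())
bot.set_gripper(.5); bot.move_linear([q2[0],q2[1],.2],.2)
K,E=cam("top"); 
bot.move_pose([.42,-.25,.3],quat(np.pi/2)); K,E=cam("wrist"); im=bot.camera("wrist"); cv2.imwrite("pics/c1.png",im[:,:,::-1])
import pickle; pickle.dump((K,E,im),open("S2.pkl","wb")); print(bot.read_clock())
E
```

```text
touch False [ 0.4218638  -0.35132863  0.07149527]
w 0.15380415766036756
stop True
[ 0.42238847 -0.35153023  0.07193038] [ 0.59663535 -0.36087577  0.0719737 ] [1.25044088 1.32284245 5.69254591] [-3.22832464  0.64490913  5.69507949]
14.9833
```

View pics/c1.png

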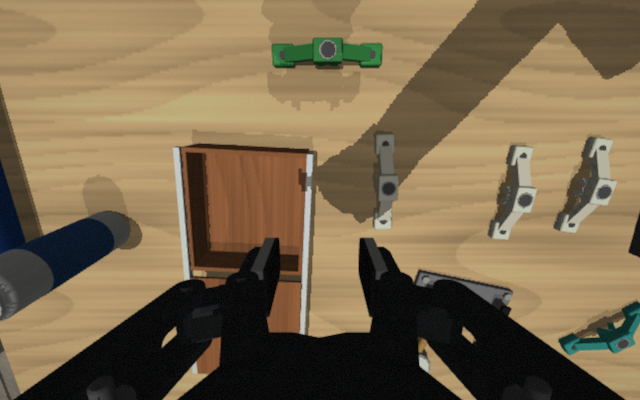

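```bash
cat >> h.py <<'E'
KN=np.array([.654,-.003]); SY=-.21; H=.0145
BOX=np.array([.4813,-.3517]); BY=-.045
def hubfit(p):
    "hover beside arm p and refine by silhouette"
    bot.move_pose([p[0]-.03,p[1],.17],quat(np.pi/2)); K,E=cam("wrist"); im=bot.camera("wrist")
    return fit(im,p,K,E)+(im,K,E)
def grab(p,z,a,opening=.7):
    bot.set_gripper(opening)
    bot.move_pose([p[0],p[1],z+.09],quat(a)); print("touch",bot.move_linear([p[0],p[1],z],.12,until_force=10))
    bot.set_gripper(0,35); print("w",bot.read_gripper_width())
    q=bot.read_position(); bot.move_linear([q[0],q[1],z+.11],.15); print("w",bot.read_gripper_width(),"F",np.round(bot.read_ft_force(),1))
def to_stand():
    bot.move_pose([*KN,.2],quat(SY)); bot.move_linear([*KN,.085],.15)
    print("set",bot.move_linear([*KN,.051+H-.001],.03,until_force=4),bot.read_position())
    bot.set_gripper(.3); bot.set_gripper(.55); bot.move_linear([*KN,.2],.12)
def tilted(parts,t):
    "about knife edge at local (0,0,.024)"
    M=R.from_euler("y",t).as_matrix(); return [(b-[0,0,.024])@M.T+[0,0,.024] for b in parts]
def look_stand(name):
    bot.move_pose([.595,0,.2],quat(np.pi/2)); bot.wait(.6); K,E=cam("wrist"); im=bot.camera("wrist")
    res=[]
    for t in np.radians([-11,-5.5,0,5.5,11]): x,s=fit(im,[*KN,SY+np.pi/2],K,E,.051,tilted(ARM,t)); res.append((round(np.degrees(t),1),round(s,3),x.round(4).tolist()))
    for r in res: print(r)
    cv2.imwrite(name,cv2.resize(im[130:290,190:450,::-1],None,fx=3,fy=3,interpolation=cv2.INTER_CUBIC))
E
python3 - <<'E'
from h import *
p=[.448,-.150,.032]; x,s,im,K,E=hubfit(p); print(x,s)
if np.hypot(*(x[:2]-p[:2]))<.008: p=x
grab(p,H,np.pi/2+p[2]); to_stand(); look_stand("pics/s2.png"); print(bot.read_clock())
E
```

```text
[ 0.4475497  -0.14961806  0.03312368] 0.7025392986698912
touch False
w 0.3265054462779995
w 0.3206896573316744 F [-0.2  0.3 -1.8]
set True [ 0.65413119 -0.00386235  0.06893265]
(np.float64(-11.0), np.float64(0.456), [0.6562, -0.0088, 1.3225])
(np.float64(-5.5), np.float64(0.468), [0.6569, -0.0067, 1.282])
(np.float64(0.0), np.float64(0.48), [0.6567, -0.0071, 1.229])
(np.float64(5.5), np.float64(0.496), [0.6569, -0.0072, 1.1734])
(np.float64(11.0), np.float64(0.513), [0.6568, -0.0075, 1.1282])
25.9417
```

View pics/s2.png

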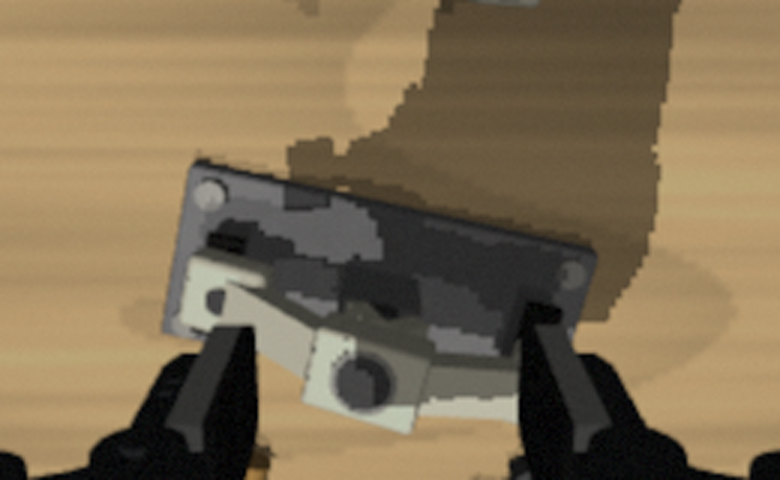

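```bash
sed -i 's/bot.move_pose(\[.595,0,.2\],quat(np.pi\/2)); bot.wait(.6)/bot.move_pose([.655,0,.22],quat(np.pi\/2)); bot.wait(.6)/; s/im\[130:290,190:450/im[90:250,190:450/' h.py
python3 - <<'E'
from h import *
look_stand("pics/s2b.png"); print(bot.read_clock())
E
```

```text
(np.float64(-11.0), np.float64(0.391), [0.6554, -0.0074, 1.3583])
(np.float64(-5.5), np.float64(0.385), [0.6559, -0.0051, 1.3394])
(np.float64(0.0), np.float64(0.381), [0.655, -0.002, 1.3505])
(np.float64(5.5), np.float64(0.378), [0.656, 0.0007, 1.3229])
(np.float64(11.0), np.float64(0.366), [0.6567, 0.0025, 1.3068])
26.95
```

View pics/s2b.png

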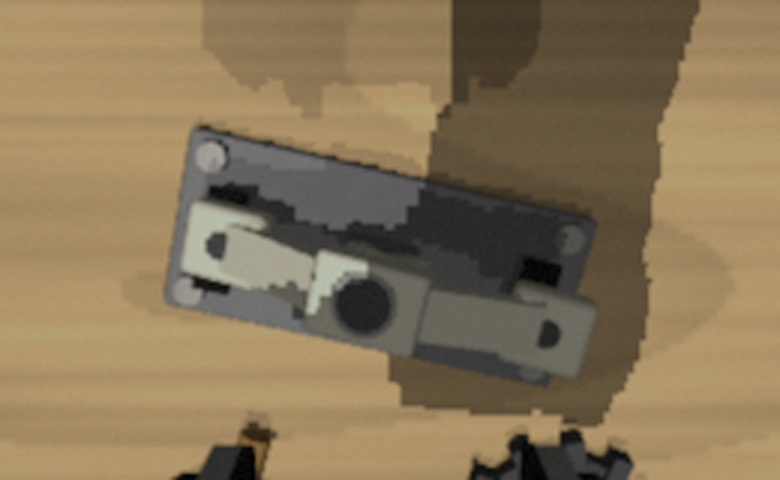

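```bash
cat >> h.py <<'E'
from scipy.optimize import least_squares
def tilt_from(K,E,dots,hub):
    "dots: -y-end pad dot, +y-end pad dot, hub disc (full-image px); fit x,y,yaw,tilt,d ; tilt>0: +y end down"
    obs=np.r_[dots,[hub]]
    def res(v):
        P=np.array([[-v[4],0,.016],[v[4],0,.016],[0,0,.044]]); Q=tilted([P],v[3])[0]; c,s=np.cos(v[2]),np.sin(v[2])
        Q=Q@np.array([[c,-s,0],[s,c,0],[0,0,1]]).T+[v[0],v[1],.051]; return (proj(Q,K,E)-obs).ravel()
    r=least_squares(res,[*KN,SY+np.pi/2,0,.06],x_scale=[.01,.01,.1,.1,.01]); v=r.x; print("x,y,yaw",v[:3].round(4),"tilt deg",np.degrees(v[3]).round(1),"d",v[4].round(4),"rms",np.sqrt(np.mean(r.fun**2)).round(2)); return v
E
python3 - <<'E'
from h import *
K,E=cam("wrist"); f=lambda u:(190+u[0]/3,90+u[1]/3)
tilt_from(K,E,[f((217,245)),f((548,334))],f((365,305)))
tilt_from(K,E,[f((217,247)),f((548,332))],f((367,305)))
E
```

```text
x,y,yaw [ 0.654  -0.0032  1.3398] tilt deg -9.3 d 0.061 rms 0.04
x,y,yaw [ 0.654  -0.0029  1.3475] tilt deg -8.4 d 0.0607 rms 0.11
```

```bash
cat >> h.py <<'E'
CR=[.4757,.3568,.035]; CRATE=[boxpts(-.091,.091,.167,0,.045)]
def look_crate(name=None):
    bot.move_pose([.45,.30,.25],quat(np.pi/2)); K,E=cam("wrist"); im=bot.camera("wrist"); h=cv2.cvtColor(im,cv2.COLOR_RGB2HSV)
    m=((h[...,1]<70)).astype(np.uint8); m[260:,:330]=0
    global white; w=white; white=lambda _:m
    x,s=fit(im,CR,K,E,0,CRATE); white=w; print("crate",x.round(4),round(s,3))
    if name: cv2.imwrite(name,im[:,:,::-1])
    return x,s
def tq(a,yaw,t):
    Rd=R.from_quat(np.roll(quat(a),-1)); Z=R.from_euler("z",yaw); q=(Z*R.from_euler("y",t)*Z.inv()*Rd).as_quat(); return [q[3],*q[:3]]
def from_stand(v):
    "v from tilt_from: grip the arm on the stand aligned with its tilt"
    x,y,yaw,t=v[:4]; q=tq(yaw-np.pi/2,yaw,t)
    off=R.from_euler("z",yaw).apply(R.from_euler("y",t).apply([0,0,H-.024])); up=R.from_euler("z",yaw).apply(R.from_euler("y",t).apply([0,0,.09]))
    g=np.array([x,y,.075])+off
    bot.set_gripper(.55); bot.move_pose((g+up).tolist(),q); print("touch",bot.move_linear(g.tolist(),.1,until_force=10))
    bot.set_gripper(0,35); c=bot.read_position(); bot.move_linear([c[0],c[1],c[2]+.1],.15); print("w",bot.read_gripper_width())
def place(c,yaw,dy,floor=.006,zup=.2):
    "lay held arm along yaw at lateral offset dy from c"
    p=np.array(c)+dy*np.array([-np.sin(yaw),np.cos(yaw)])
    bot.move_pose([*p,zup],quat(np.pi/2+yaw)); bot.move_linear([*p,floor+H+.02],.15)
    print("down",bot.move_linear([*p,floor+H-.002],.04,until_force=5),bot.read_position()); bot.set_gripper(.48); q=bot.read_position(); bot.move_linear([*p,zup],.15)
E
python3 - <<'E'
from h import *
v=[.654,-.003,1.343,np.radians(-10)]
from_stand(v); bot.move_pose([.45,.2,.25],quat(np.pi/2)); K,E=cam("wrist"); im=bot.camera("wrist"); cv2.imwrite("pics/held.png",im[:,:,::-1])
x,s=look_crate(); print(bot.read_clock())
E
```

```text
touch False
w 0.3226315965323445
crate [0.4843 0.3279 0.0134] 0.857
32.625
```

View pics/held.png

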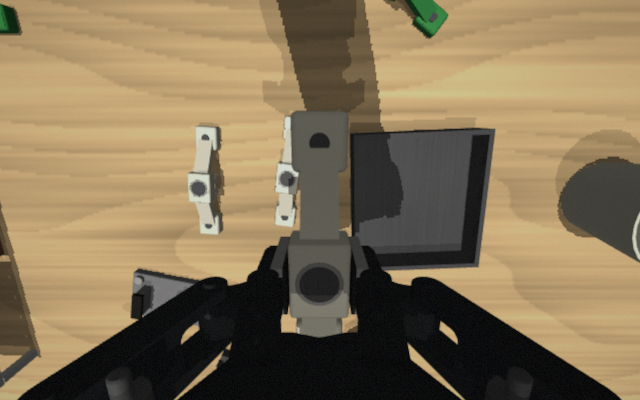

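```bash
python3 - <<'E'
from h import *
k=bot.calibration("wrist"); T=np.eye(4); q=quat(np.pi/2); T[:3,:3]=R.from_quat(np.roll(q,-1)).as_matrix(); T[:3,3]=[.45,.2,.25]; K=k["mtx"];E=np.linalg.inv(T@k["hand_eye"])
c=unproj([(350,134),(493,129),(480,265),(357,270)],.045,K,E)[:,:2]; print(c.round(3).tolist(),c.mean(0))
print(unproj([(199,187),(287,178)],.044,K,E)[:,:2])
im=cv2.imread("pics/held.png")[:,:,::-1]
print(cv2.imwrite("pics/x.png",im))
E
```

```text
[[0.398, 0.237], [0.392, 0.406], [0.571, 0.419], [0.579, 0.253]] [0.4852305  0.32876692]
[[0.46313651 0.05029786]
 [0.45160105 0.16096656]]
True
```

```bash
sed -i 's/^CR=.*; CRATE/CR=[.485,.3285,.055]; CRATE/' h.py; python3 - <<'E'
from h import *
place(CR[:2],CR[2],.035)
look_crate("pics/cr1.png"); p=[.4525,.1605,-.13]; x,s,im,K,E=hubfit(p); print(x,s)
if np.hypot(*(x[:2]-p[:2]))<.008: p=x
grab(p,H,np.pi/2+p[2]); to_stand(); look_stand("pics/s0.png"); print(bot.read_clock())
E
```

```text
down True [0.48273755 0.36329137 0.02028033]
crate [0.4879 0.3279 0.0365] 0.895
[ 0.45515158  0.15925624 -0.13202987] 0.6795296955079891
touch False
w 0.31970737676682326
w 0.3221501404587626 F [-0.5  0.2 -2.8]
set True [ 0.65410692 -0.00397124  0.07128214]
(np.float64(-11.0), np.float64(0.418), [0.6554, -0.0096, 1.4454])
(np.float64(-5.5), np.float64(0.419), [0.6551, -0.0061, 1.4122])
(np.float64(0.0), np.float64(0.422), [0.6542, -0.0035, 1.3945])
(np.float64(5.5), np.float64(0.421), [0.6557, -0.0024, 1.3697])
(np.float64(11.0), np.float64(0.426), [0.6556, 0.0, 1.3469])
47.1583
```

```bash
python3 - <<'E'
import cv2,numpy as np
a=cv2.imread("pics/s0.png"); b=cv2.resize(cv2.imread("pics/cr1.png")[60:300,260:640],(190,120)); cv2.imwrite("pics/v1.png",np.vstack([a,np.hstack([b,np.zeros((120,590,3),np.uint8)])]))
E
```

```text
(no output)
```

View pics/v1.png

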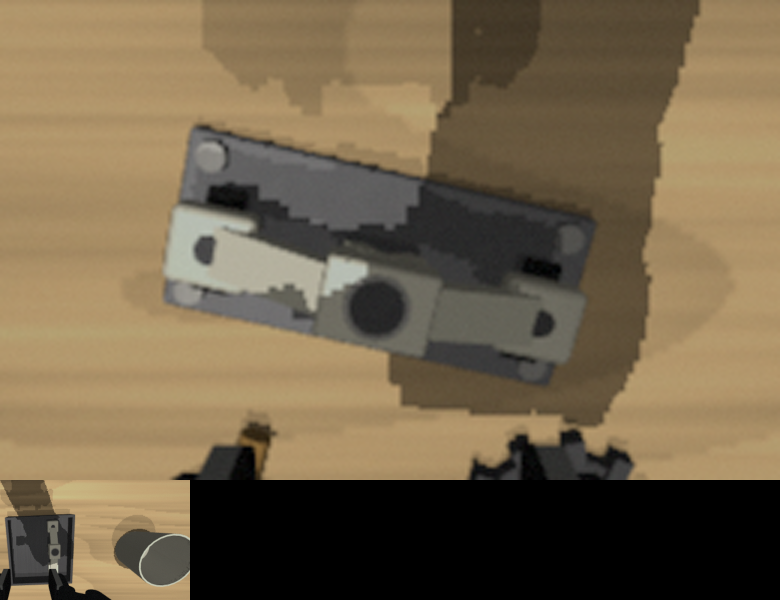

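```bash
python3 - <<'E'
from h import *
K,E=cam("wrist"); f=lambda u:(190+u[0]/3,90+u[1]/3)
tilt_from(K,E,[f((205,249)),f((543,324))],f((377,307)))
E
```

```text
x,y,yaw [ 0.6539 -0.0028  1.3435] tilt deg 0.9 d 0.0613 rms 0.04
```

```bash
python3 - <<'E'
from h import *
from_stand([.654,-.003,1.343,np.radians(.5)])
place(BOX,BY,-.035)
bot.move_pose([.42,-.30,.25],quat(np.pi/2)); im=bot.camera("wrist"); cv2.imwrite("pics/b1.png",im[:,:,::-1])
p=[.4645,.050,-.075]; x,s,im,K,E=hubfit(p); print(x,s)
if np.hypot(*(x[:2]-p[:2]))<.008: p=x
else: raise SystemExit("moved?")
grab(p,H,np.pi/2+p[2]); to_stand(); look_stand("pics/s1.png"); print(bot.read_clock())
a=cv2.imread("pics/s1.png")[:400]; b=cv2.resize(cv2.imread("pics/b1.png")[100:300,150:400],(250,200)); cv2.imwrite("pics/v2.png",np.vstack([a,np.hstack([b,np.zeros((200,530,3),np.uint8)])]))
E
```

```text
touch False
w 0.3216923160516171
down True [ 0.47962065 -0.38651404  0.02051055]
[ 0.46594762  0.04864499 -0.06593692] 0.6322326567706755
touch False
w 0.3239653203620927
w 0.3237352037525376 F [ 0.7 -0.9 -3.1]
set True [ 0.65414432 -0.0039036   0.06991941]
(np.float64(-11.0), np.float64(0.417), [0.6543, -0.0085, 1.4397])
(np.float64(-5.5), np.float64(0.418), [0.6558, -0.0053, 1.3977])
(np.float64(0.0), np.float64(0.416), [0.6556, -0.0042, 1.3681])
(np.float64(5.5), np.float64(0.416), [0.6566, -0.0027, 1.3404])
(np.float64(11.0), np.float64(0.418), [0.6568, 0.0006, 1.3418])
68.3417
```

View pics/v2.png

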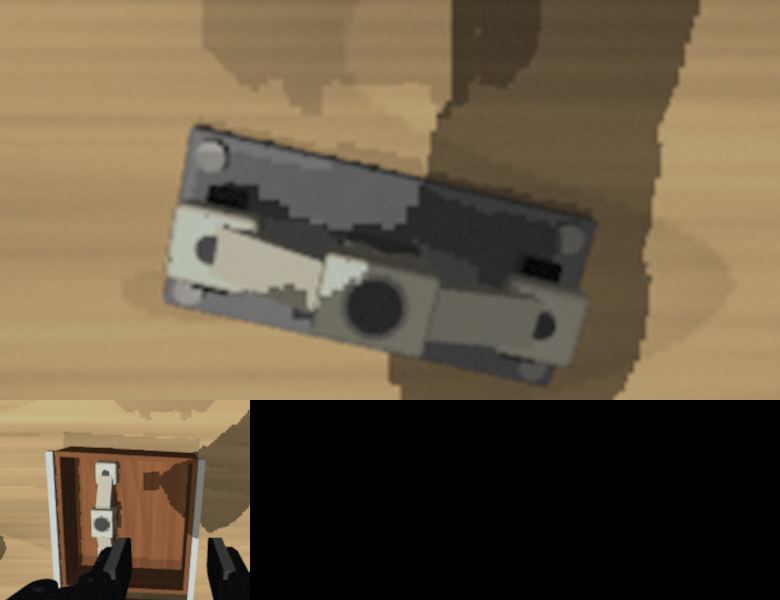

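```bash
python3 - <<'E'
from h import *
K,E=cam("wrist"); f=lambda u:(190+u[0]/3,90+u[1]/3)
v=tilt_from(K,E,[f((207,249)),f((544,325))],f((375,306)))
if abs(v[3])>.05: raise SystemExit
from_stand(v); place(BOX,BY,.035)
bot.move_pose([.40,-.30,.25],quat(np.pi/2)); im=bot.camera("wrist"); cv2.imwrite("pics/b2.png",im[60:320,130:450,::-1]); print(bot.read_clock())
E
```

```text
x,y,yaw [ 0.6538 -0.0028  1.3473] tilt deg -0.9 d 0.0611 rms 0.12
touch False
w 0.31932984116394797
down True [ 0.48263735 -0.31665596  0.02041512]
78.1917
```

View pics/b2.png

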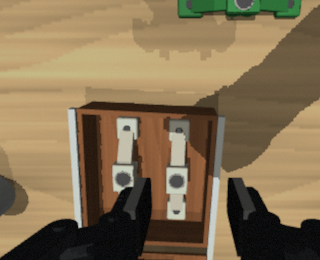

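Both good arms lie flat, hub up, inside the box (hubs at about (124,178) and (177,181)). Next I shut the cover.

```bash
python3 - <<'E'
from h import *
d=np.array([np.cos(-.0536),np.sin(-.0536),0]); p=np.array([.5966,-.3609,0])
bot.set_gripper(.6); bot.move_pose((p+[0,0,.17]).tolist(),quat(-.05))
print("touch",bot.move_linear((p+[0,0,.0715]).tolist(),.1,until_force=8)); bot.set_gripper(0,40); print("w",bot.read_gripper_width())
q=np.array(bot.read_position()); print("stop",bot.move_linear((q-d*.2).tolist(),.09,until_force=14)); q2=np.array(bot.read_position()); print(q,q2,np.hypot(*(q2-q)[:2]),bot.read_ft_force())
bot.set_gripper(.5); bot.move_linear([q2[0],q2[1],.2],.2)
bot.move_pose([.42,-.35,.24],quat(np.pi/2)); im=bot.camera("wrist"); 
look_crate("pics/cr2.png"); b=cv2.imread("pics/cr2.png")
cv2.imwrite("pics/end.png",np.hstack([cv2.resize(im[110:310,210:430,::-1],None,fx=2,fy=2),cv2.resize(b[60:310,260:500],(384,400))]).astype(np.uint8)[:, :800])
print(bot.read_clock())
E
```

```text
touch False
w 0.15150596863718466
stop True
[ 0.59669529 -0.36109755  0.07224472] [ 0.40694253 -0.35093049  0.07220539] 0.19002494625221888 [ 2.00045829 -0.59803771  0.45303794]
crate [0.4878 0.3282 0.0382] 0.895
88.5083
```

View pics/end.png

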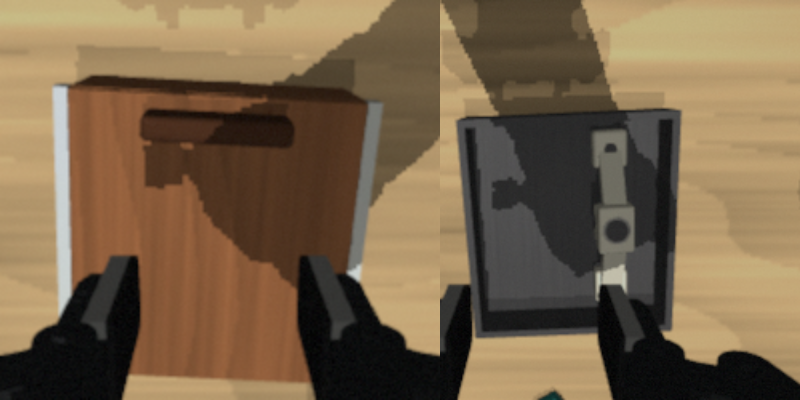

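```bash
python3 - <<'E'
from h import *
bot.move_pose([.2,-.512,.25],quat(0)); im=bot.camera("top")[:,:,::-1]; cv2.imwrite("pics/top1.png",cv2.resize(im[90:260,170:530],None,fx=2.2,fy=2.2)); bot.close_job()
E
```

```text
the job is handed in; nothing more can be done
```

View pics/top1.png

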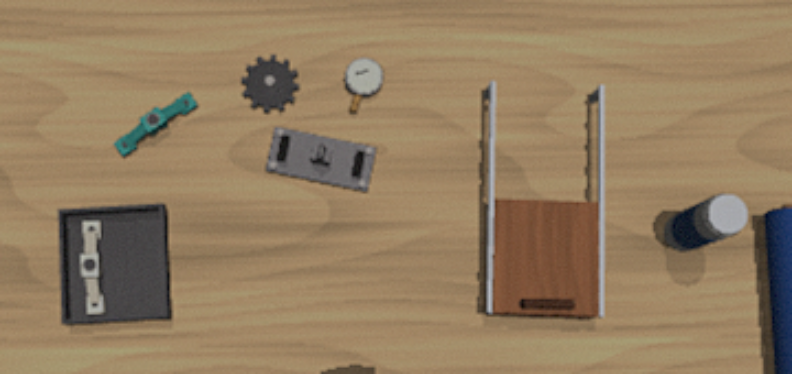

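The job is handed in: all three white arms found were tested on the knife edge and sorted, and the box is shut. Two arms stayed level (about +0.9° and −0.9°) and lie flat, hub up, in the wooden box. One tipped about 9° and went into the steel crate.

- **Cover:** it travelled the full 0.190 m to its stop, and the last pictures show no gap.
- **Bystanders:** the spray can, cutter and gauge sit unchanged in the last top picture. I did not check the tub there because it was outside the crop. Wrist pictures taken during the run showed nothing odd about it.
- **Crate:** it was found about 3 cm away from where it first stood. That was noticed before I placed anything in it, and I allowed for it.
- **Checks that disagreed:**
    - My automatic outline fit could not tell the tilt of the arms. The tilt figures come from the pad and hub marks I read off the pictures.
    - In each test the arm touched the knife edge 4 to 6 mm higher than expected, then settled in its groove when let go.

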